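Fit the gate controller's cover over its quarter-turn wing and hold it shut

TASK

Close up the gate controller: turn its yellow quarter-turn wing until its slot line lines up with the two red marks on the housing, then take the blue cover by its black handle, lower it squarely over the bay so the wing comes up through its slot, and press it against the springy seal until fully home on the metal frame. Finish while still holding the cover pressed home: do not let go. Leave the other things on the desk where they are.

Things in the scene. Friction and masses are not known exactly. Their poses are not given: they have to be found in the camera images.
- console: Gate controller: grey steel housing fixed on the desk, 200 mm (its x) by 260 mm (its y) by 60 mm high, with an open service bay in the top, 74 mm (x) by 134 mm (y), centred. Origin: centre of its underside, on the desk. A red mark 30 mm long, on the centre line (x = 0), lies on the top face beyond each y end of the bay. Around the bay stands a black rubber seal, 90 by 150 mm outside, 8 mm wide, whose top is 6 mm above the metal top face when free.
- seat (a point): Centre of the bay in the plane of the housing's metal top face, 60 mm above the desk. The cover is home when its underside rests in this plane, its origin on this point and its x and y axes along the console's.
- seal (a joint): How far the rubber seal is pressed down, m: 0 free (6 mm proud of the metal), 0.006 level with the metal frame. Springy, 2 N per mm: the cover's own weight (about 2.6 N) sinks it only 1 to 2 mm; bringing it level takes about 12 N in all, so roughly 9 N of push on the cover.
- wing_grip (a point): Where to grip the yellow quarter-turn wing, on its vertical turning axis, 84 mm above the desk, 8 mm below the wing's top. The wing is an upright bar 36 mm long, 10 mm thick and 32 mm tall (60 to 92 mm above the desk) with a black slot line along its top; its axis stands at console x = 0, y = +45 mm. The point turns with the wing: its y axis runs along the bar, its x axis across the thickness.
- wing (a joint): Angle of the wing about the vertical, rad, growing counter-clockwise seen from above: 0 when the bar and its slot line lie along the console's y axis, in line with the two red marks; -1.57 when the bar lies across, along the console's x. Starts between -1.4 and -0.75. There is no stop or detent at 0 (hard stops at -1.75 and +0.6); it is stiff (0.06 N m) and stays where it is left. The cover's slot passes over it only within about 0.2 rad of 0.
- panel: Loose blue cover panel lying flat on the desk, handle up: plate 110 mm (its x) by 170 mm (its y) by 4 mm, about 0.2 to 0.33 kg. Origin: centre of its underside; z up. Through-slot 18 mm (x) by 44 mm (y) centred at x = 0, y = +45 mm, so it fits the bay only one way round (panel y along console y); at the start its y is within 0.9 rad of the console's y.
- panel_handle (a point): Middle of the grip bar of the panel's black bridge handle, at panel x = 0, y = -15 mm, 31 mm above the panel's underside. The bar runs along the panel's y: 64 mm long, 12 mm thick (x), 18 mm tall (22 to 40 mm above the underside). 18 mm of free space lies below it.
- panel_slot (a point): Centre of the panel's slot at its top face (panel x = 0, y = +45 mm, 4 mm above the underside).
- mug: Bystander: white mug, 76 mm across, 92 mm tall; origin centre of its underside.
- pen_pot: Bystander: black square pen pot, 75 mm wide, 95 mm tall with pens to 150 mm; origin centre of its underside.
- stapler: Bystander: red and black stapler, 38 by 140 mm, 41 mm tall; origin centre of its underside.
- radio: Bystander: black two-way radio standing in a grey charger, 85 by 75 mm, aerial to 195 mm; origin centre of its underside.
- keys: Bystander: two keys on a red round tag, lying flat, about 80 by 35 mm, 4 mm thick; origin under the tag.
- note_block: Bystander: yellow block of notes, 76 mm square, 30 mm tall; origin centre of its underside.
There are look-alikes about, which are no part of the job. There is more than one size of the panel; the one meant has the size given above.

How it is judged:
On the way, in this order (a step that is already met when the one before it is completed fails the run):
1. the wing is turned in line with the red marks (within 0.15 rad) while the cover is still off (value of joint wing between -0.15 and 0.15 rad and distance between panel and seat above 0.06 m), for 0.2 s.
2. the cover lies over the bay, on the seal, with the wing through its slot (horizontal distance between panel and seat below 0.01 m and angle between the y axis of panel and the y axis of console, either way round below 0.15 rad and angle between panel's own z axis and vertical below 0.08 rad and z of panel in the frame of seat below 0.0085 m), for 0.05 s.
At the end, for the whole second after the job is handed in: Cover over the bay (centre within 10 mm, yaw 0.15 rad, tilt 0.08 rad), wing through its slot within 0.25 rad of the marks, underside within 2 mm of the metal frame, seal pressed down over 4.5 mm, cover still, fingers holding it with over 3 N (horizontal distance between panel and seat below 0.01 m and angle between the y axis of panel and the y axis of console, either way round below 0.15 rad and angle between panel's own z axis and vertical below 0.08 rad and z of panel in the frame of seat below 0.002 m and value of joint seal above 0.0045 m and contact force between the fingers and panel above 3 N and value of joint wing between -0.25 and 0.25 rad and linear speed of panel below 0.02 m/s); the arm keeps its last pose, push and grip.
It fails at once if another thing on the desk is moved by more than 40 mm (distance of any of mug, pen_pot, stapler, radio, keys, note_block from where it was at the start of the episode above 0.04 m).
It also fails if it takes over 61 s, if anything falls off the work surface, if the arm or the gripper's body presses on something with over 40 N, if the wrist force passes 120 N, or if a joint passes its speed limit or range.

ROBOT

A 7-joint arm with a two-finger parallel gripper is mounted at the origin on the work surface. World frame = base frame: x ahead of the robot, y to its left, z up, the work surface at z = 0. Lengths are in m, angles in rad, forces in N, time in s.
With the tool pointing down it reaches from about 0.425 to 0.8 m from the base axis. Payload 8.3 kg.
Tool frame: the origin (TCP) lies where the fingers leave the gripper's body, on its centre line; the fingertips stand 73 mm ahead of it and the grasp point (between the pads) lies 54 mm ahead of it; z points along the fingers, y is the line along which they close (so a half turn about z gives the same grasp; the last joint's range is limited). The gripper opens to 85 mm and grips with 20 to 120 N. Pads are 22 mm wide; open, the fingers measure 114 mm over their backs; the gripper's body (76 mm by 85 mm) begins 54 mm behind the grasp point. The pads swing forward as they close: fully open they stand 13 mm farther back than shut.
Start: joints at [-1.233, 0.383, 0.016, 1.37, -0.006, 1.388, -0.046], TCP at [0.244, 0.575, 0.304] pointing down, gripper open.
Joint ranges: [-2.95, 2.95], [-0.25, 2.06], [-1.52, 1.56], [0.18, 2.33], [-1.44, 4.58], [0.02, 2.06], [-3.01, 3.01]. Speed limits (rad/s): [2.39, 2.39, 3.01, 3.01, 3.14, 3.14, 3.14].

INTERFACE

Orientations are given as a 3x3 rotation matrix whose columns are the frame's x, y, z axes.
In Python, from rig import * gives the robot as it stands. The module is installed in compiled form; this text tells all that it offers.
- The arm moves only by the tool drive_tool, never from a script. Its argument "motion" is text: rows parted by semicolons, each of 7 numbers parted by spaces: the shift along the tool's x, y, z in mm, then the turn, a rotation vector about the tool's x, y, z in degrees, then the opening, from 0 (shut) to 1 (fully open). In form: tx ty tz ax ay az claw; .... A call has 1 to 12 rows; each row shifts and turns the commanded pose from where the row before left it, along the tool's axes as they then stand; what a row does not reach is not made up. A row lasts 1/8 s, in which the tool goes at most 62.5 mm and 10.7 degrees, less where a joint would pass 70% of its speed; a pose out of reach is approached as far as the arm can. A call with a gripper value outside its range is refused whole. The fingers move at their own pace and stop on an object; "grip_force" is the grip in N (left out, the last holds). Time passes only in rows, so rows that do not move let the fingers close. It gives the time, the measured TCP pose, the force, the opening and the grip force at its end, in the units of the state.
- observe(): the state, without advancing time (a new reading comes with each control period).
- read_camera(name): name is "scene" or "top"; returns a dict with "frame" (480x640x3 uint8, blue, green, red), "fov_y" (degrees; the focal length in pixels is half the picture's height over the tangent of half this angle, whatever the lens; pixels are square), "cx", "cy" (the principal point, pixels), "cam_to_world" (4x4, takes a point from camera to world coordinates). Camera axes: x right, y up, looking along -z (the intrinsics and any distortion apply to the point x, -y, -z); pixel columns grow to the right and rows downward; lengths in m; the calibration is good to about 2 mm. A picture is of the moment at which its call begins. There is no depth.
- hand_in(): hands the job in; it is judged then, once.
Trained networks look in a picture, given as the dict that the camera call returned (one of the last four; its "shot" number tells which), for a name from the list of things; names that differ only in an ending like _2 or _b are one class to them, and where a whole thing is asked for, a point or a joint stands for the part that bears it (a point fixed in the world has none). Each returns a list of dicts, best first, with "confidence" (0 to 1); they miss things now and then, are a little off and sometimes report something else, mostly with a low value. They report only what shows in the picture. A call takes as long as a camera call. They do not tell look-alikes from the thing itself.
- recognise(label, picture): "xyz" ([x, y, z] in m, in the coordinates of the camera as it stood for that picture, good to about 4 mm: the middle of the surface that is visible of it).
- outline_of(label, picture): "pixels" (480x640 bool, what is visible of it).
- place_of(label, picture): "xyz" ([x, y, z] in m, in the coordinates of the camera as it stood for that picture, good to about 4 mm: a listed point, or the origin of a listed thing).
The state is a dict: "time": time; "qpos": joint angles; "joint_velocities": joint speeds; "effort": joint torques, N m; "tcp_pos": TCP position; "eef_rot": TCP orientation; "force": force on the tool from outside, world axes, zero at the start; "wrist_torque": the same for the moment, N m; "opening": finger opening in m; "gripper_force": force on a finger pad.
Only numpy, scipy, OpenCV 4.12 (cv2) and the standard library are available. Lean on these libraries where they do the work, as an engineer would, in place of code of your own. Each camera call takes 0.05 s, during which the arm holds its last target. There are 200 camera calls.

## Working session

There is one attempt and no reset: what is moved stays moved. The work goes in short steps, Python scripts to look and compute and a tool call to move; the robot and the scene stay as the last step left them, time stands still between calls to the robot, and variables do not carry over. Pictures are saved under pics/ and viewed, at most 10 in all, crops included, and the job is handed in when it is done.

Besides the shell and the picture viewer there is one more tool, called as name(argument=value, ...) on one line, values as JSON. drive_tool: Moves the arm, as the interface text tells. Its arguments: {"type":"object","properties":{"motion":{"type":"string"},"grip_force":{"type":"number"}},"required":["motion"]}

```bash
mkdir -p pics; cat > h.py <<'E'
from rig import *
import numpy as np, cv2
def w(p,xyz): return (p["cam_to_world"]@np.r_[xyz,1])[:3]
def foc(p): return 240/np.tan(np.radians(p["fov_y"])/2)
def px(p,X):
    c=np.linalg.inv(p["cam_to_world"])@np.r_[X,1]; f=foc(p); return np.array([p["cx"]+f*c[0]/-c[2],p["cy"]-f*c[1]/-c[2]])
def ray(p,u,v,z):
    f=foc(p);T=p["cam_to_world"];d=T[:3,:3]@np.array([(u-p["cx"])/f,-(v-p["cy"])/f,-1]);o=T[:3,3]
    return o+d*(z-o[2])/d[2]
E
python3 - <<'E'
from h import *
o=observe();print(o["time"],o["tcp_pos"],o["eef_rot"],o["force"])
for n in("scene","top"):
    p=read_camera(n);cv2.imwrite(f"pics/{n}1.png",p["frame"]);print(n,[k for k in p],p["fov_y"],p["cx"],p["cy"],p["cam_to_world"].round(3).tolist())
    for l in("console","seat","wing_grip","panel","panel_handle","panel_slot","mug","pen_pot","stapler","radio","keys","note_block"):
        print(l,[(round(r["confidence"],2),w(p,r["xyz"]).round(3).tolist(),px(p,w(p,r["xyz"])).round().tolist()) for r in place_of(l,p)])
E
```

```text
0.0 [0.24365801 0.57514492 0.30286953] [[-9.20776054e-01  3.90090928e-01 -7.25696761e-04]
 [ 3.90091600e-01  9.20774233e-01 -1.83176890e-03]
 [-4.63535530e-05 -1.96973715e-03 -9.99998059e-01]] [-0.47344473  0.03368672  0.81666951]
scene ['frame', 'fov_y', 'cx', 'cy', 'cam_to_world', 'shot'] 51.337026298685814 316.7981438590374 240.28209671433413 [[0.691, -0.461, 0.557, 1.209], [0.723, 0.42, -0.548, -0.655], [0.018, 0.782, 0.624, 0.849], [0.0, 0.0, 0.0, 1.0]]
console [(0.84, [0.524, 0.263, -0.001], [379.0, 227.0]), (0.55, [0.503, -0.276, 0.034], [214.0, 309.0])]
seat [(0.71, [0.525, 0.266, 0.062], [382.0, 209.0])]
wing_grip [(0.51, [0.53, 0.309, 0.085], [394.0, 196.0])]
panel [(0.93, [0.286, -0.201, 0.006], [191.0, 257.0]), (0.69, [0.509, -0.259, -0.002], [223.0, 317.0])]
panel_handle [(0.67, [0.294, -0.222, 0.04], [184.0, 252.0]), (0.64, [0.506, -0.27, 0.03], [217.0, 309.0])]
panel_slot [(0.71, [0.513, -0.217, 0.005], [239.0, 307.0]), (0.67, [0.263, -0.144, 0.003], [205.0, 244.0])]
mug [(0.7, [0.777, 0.025, 0.004], [395.0, 317.0])]
pen_pot [(0.76, [0.516, -0.505, -0.001], [124.0, 381
[... 773 characters left out ...]
), (0.61, [0.284, -0.201, -0.001], [377.0, 328.0])]
panel_handle [(0.64, [0.294, -0.217, 0.037], [384.0, 326.0])]
panel_slot [(0.78, [0.259, -0.148, 0.003], [362.0, 336.0]), (0.69, [0.516, -0.217, 0.002], [379.0, 258.0]), (0.36, [0.504, -0.256, -0.001], [391.0, 261.0])]
mug [(0.63, [0.776, 0.022, -0.002], [306.0, 183.0])]
pen_pot [(0.68, [0.533, 0.519, -0.002], [159.0, 258.0]), (0.56, [0.51, -0.503, -0.0], [465.0, 257.0])]
stapler [(0.57, [0.472, -0.003, -0.003], [316.0, 273.0])]
radio [(0.83, [0.53, 0.518, -0.002], [160.0, 259.0])]
keys [(0.58, [0.376, -0.438, 0.003], [448.0, 298.0]), (0.22, [0.423, 0.537, -0.005], [154.0, 291.0])]
note_block [(0.91, [0.426, 0.539, -0.005], [153.0, 290.0])]
```

View pics/scene1.png

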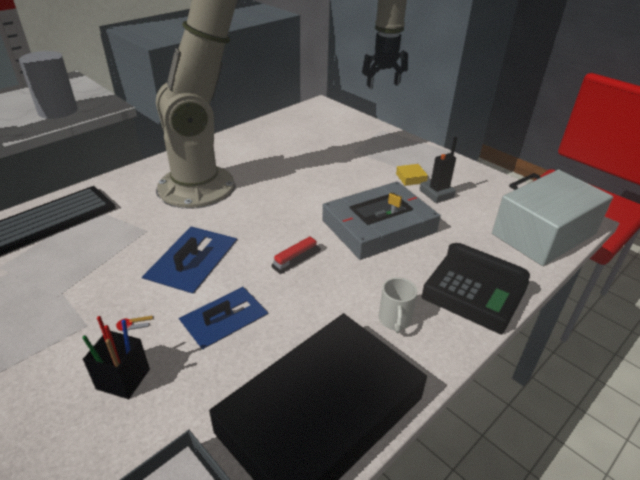

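View pics/top1.png

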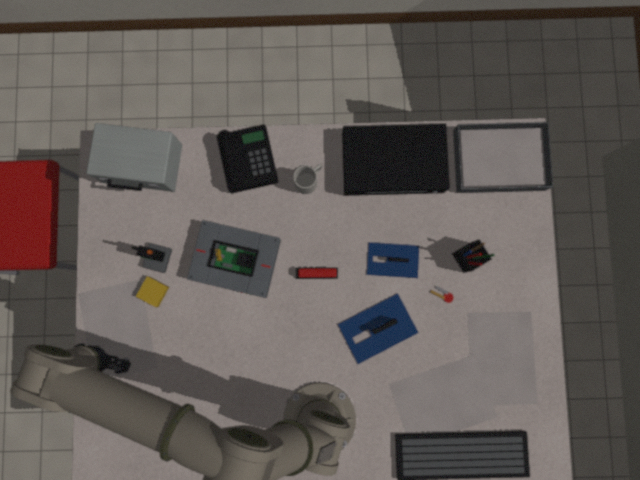

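The scene picture shows two blue covers, a smaller one at about (223,317) and a larger one at about (190,257). In the top view they are at (392,260) and (377,328). The console is at (235,258) in the top view with its wing across, and the black box, tray and phone are irrelevant. Next I'll measure the sizes and angles.

```bash
python3 - <<'E'
from h import *
p=read_camera("top");f=p["frame"];hsv=cv2.cvtColor(f,cv2.COLOR_BGR2HSV)
H,S,V=[hsv[...,i].astype(int) for i in range(3)]
def reg(m,z,x0,x1,y0,y1,n):
    k=np.zeros_like(m);k[y0:y1,x0:x1]=m[y0:y1,x0:x1]
    nn,lab,st,ce=cv2.connectedComponentsWithStats(k.astype(np.uint8))
    for i in range(1,nn):
        if st[i,4]<n: continue
        vu=np.argwhere(lab==i);P=np.array([ray(p,u,v,z)[:2] for v,u in vu])
        r=cv2.minAreaRect((P*1000).astype(np.float32)); c,s=np.linalg.eigh(np.cov(P.T)); a=np.degrees(np.arctan2(s[1,1],s[0,1]))
        print(st[i].tolist(),"mean",P.mean(0).round(4),"rect",np.round(r[0],1),np.round(r[1],1),round(r[2],1),"pca deg",round(a,1))
print("blue");reg((abs(H-112)<12)&(S>120),0.004,330,425,230,370,200)
print("red");reg(((H<8)|(H>172))&(S>90)&(V>60),0.06,185,285,215,300,4)
print("yellow");reg((abs(H-25)<8)&(S>120)&(V>80),0.092,185,285,215,300,4)
c=[cv2.resize(f[y:y+80,x:x+104],None,fx=6,fy=6,interpolation=cv2.INTER_CUBIC) for x,y in((185,218),(340,225))]
cv2.imwrite("pics/c1.png",cv2.resize(np.vstack([c[0][:300*1+180],c[1]]),None,fx=.62,fy=.62))
q=read_camera("scene");g=q["frame"]
cv2.imwrite("pics/c2.png",cv2.resize(np.hstack([g[170:260,315:445],g[280:370,165:295]]),None,fx=3,fy=3,interpolation=cv2.INTER_CUBIC))
E
```

```text
blue
[368, 244, 50, 33, 1315] mean [ 0.507  -0.2624] rect [ 507.6 -259.5] [163.5 101.3] 84.7 pca deg 84.4
[339, 295, 78, 67, 2489] mean [ 0.2856 -0.2031] rect [ 284.5 -200.7] [138.7 217.2] 25.6 pca deg 115.5
red
[197, 249, 8, 4, 19] mean [0.5496 0.3667] rect [549.7 366.4] [24.3  7. ] 77.2 pca deg 73.8
[261, 264, 9, 4, 20] mean [0.4955 0.1587] rect [495.8 158.6] [26.6  7. ] 74.5 pca deg 72.7
yellow
[216, 249, 6, 12, 51] mean [0.5325 0.3028] rect [532.  303.1] [36.6 14.3] 7.7 pca deg -170.0
```

View pics/c1.png

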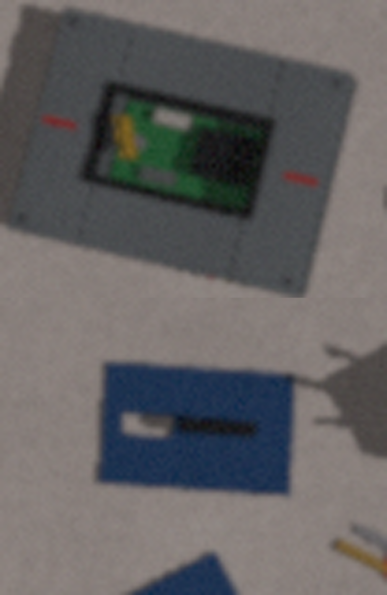

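View pics/c2.png

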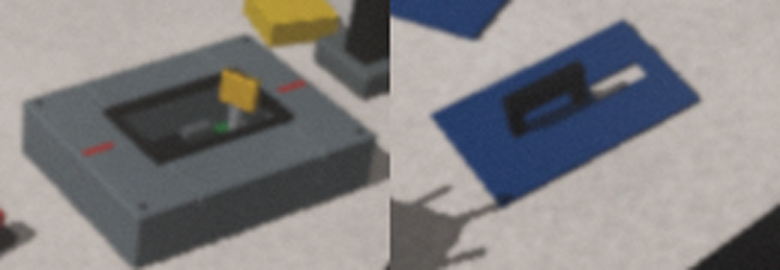

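The choice: the smaller blue cover at top (392,260) measures about 165×102 mm, so it is the 110×170 one. The larger cover at (377,328) measures about 217×139 mm, so I reject it. Both crops confirm this. The slot is towards +y, the console's y axis is at about 75.4°, and the wing bar is at about 10°, which makes the wing angle about -1.14 rad. I'll move over the wing.

drive_tool(motion="-46.5 -17 0 0 0 0 1; -46.5 -17 0 0 0 0 1; -46.5 -17 0 0 0 0 1; -46.5 -17 0 0 0 0 1; -46.5 -17 0 0 0 0 1; -46.5 -17 0 0 0 0 1; -46.5 -17 0 0 0 0 1; -46.5 -17 0 0 0 0 1; 0 0 0 0 0 10.5 0.6; 0 0 0 0 0 10.5 0.6; 0 0 0 0 0 10.5 0.6; 0 0 0 0 0 10.5 0.6", grip_force=40)

```text
time: 2.9
tcp_pos: [0.5333, 0.3052, 0.3038]
eef_rot: [[-0.418, 0.909, -0.0], [0.909, 0.418, 0.0], [0.0, -0.0, -1.0]]
force: [0.4, 0.5, 0.1]
opening: 0.0513
gripper_force: 0.0
```

drive_tool(motion="0 0 0 0 0 10.5 0.6; 0 0 0 0 0 10.5 0.6; 0 0 0 0 0 10.5 0.6; 0 0 0 0 0 10.5 0.6; 0 0 0 0 0 10.5 0.6; 0 0 0 0 0 10.5 0.6; 0 0 0 0 0 10.5 0.6; 0 0 0 0 0 10.5 0.6; 0 0 0 0 0 10.5 0.6; 0 0 0 0 0 10.5 0.6; 0 0 20 0 0 0 0.6; 0 0 0 0 0 0 0.6")

```text
time: 4.4
tcp_pos: [0.5325, 0.3052, 0.2825]
eef_rot: [[0.985, 0.175, -0.002], [0.175, -0.985, -0.002], [-0.003, 0.001, -1.0]]
force: [-0.5, -0.0, -0.0]
opening: 0.0511
gripper_force: 0.0
```

```bash
cat >> h.py <<'E'
def delta(target,a_deg):
    o=observe();R=o["eef_rot"];t=o["tcp_pos"];a=np.degrees(np.arctan2(R[1,1],R[0,1]))
    print("t",round(o["time"],2),"tcp",t.round(4),"ytool",round(a,1),"tilt",R[2].round(3),"tool mm",(R.T@(np.array(target)-t)*1000).round(1),"az",round((a-a_deg+180)%360-180,1),"F",o["force"].round(1),"open",round(o["opening"],4),"gf",round(o["gripper_force"],1))
E
python3 -c "
from h import *
delta([.534,.3055,.140],-80)
for n in('scene','top'):
    p=read_camera(n)
    for l in('wing_grip','seat'): print(n,l,[(round(r['confidence'],2),w(p,r['xyz']).round(3).tolist()) for r in place_of(l,p)])
"
```

```text
t 4.4 tcp [0.5325 0.3052 0.2825] ytool -79.9 tilt [-0.003  0.001 -1.   ] tool mm [  2.   -0.2 142.5] az 0.1 F [-0.5 -0.  -0. ] open 0.0511 gf 0.0
scene wing_grip [(0.53, [0.534, 0.311, 0.084]), (0.39, [0.42, 0.539, 0.004])]
scene seat [(0.7, [0.526, 0.267, 0.062])]
top wing_grip [(0.5, [0.535, 0.307, 0.084])]
top seat [(0.89, [0.525, 0.262, 0.063])]
```

drive_tool(motion="1 0 35 0 0 0 0.6; 1 0 35 0 0 0 0.6; 0 0 35 0 0 0 0.6; 0 0 26 0 0 0 0.6; 0 0 10 0 0 0 0.6; 0 0 0 0 0 0 0; 0 0 0 0 0 0 0; 0 0 0 0 0 0 0; 0 0 0 0 0 0 0; 0 0 0 0 0 0 0; 0 0 0 0 0 0 0")

```text
time: 6.08
tcp_pos: [0.5354, 0.3081, 0.1446]
eef_rot: [[0.984, 0.176, 0.002], [0.176, -0.984, 0.004], [0.003, -0.004, -1.0]]
force: [0.4, 4.9, 0.3]
opening: 0.0089
gripper_force: 44.3
```

```bash
python3 -c "
from h import *
delta([.534,.3055,.140],-14.6)
p=read_camera('scene')
cv2.imwrite('pics/g1.png',cv2.resize(p['frame'][130:260,310:460],None,fx=4,fy=4,interpolation=cv2.INTER_CUBIC))
"
```

```text
t 6.08 tcp [0.5354 0.3081 0.1446] ytool -79.8 tilt [ 0.003 -0.004 -1.   ] tool mm [-1.9  2.3  4.6] az -65.2 F [0.4 4.9 0.3] open 0.0089 gf 44.3
```

View pics/g1.png

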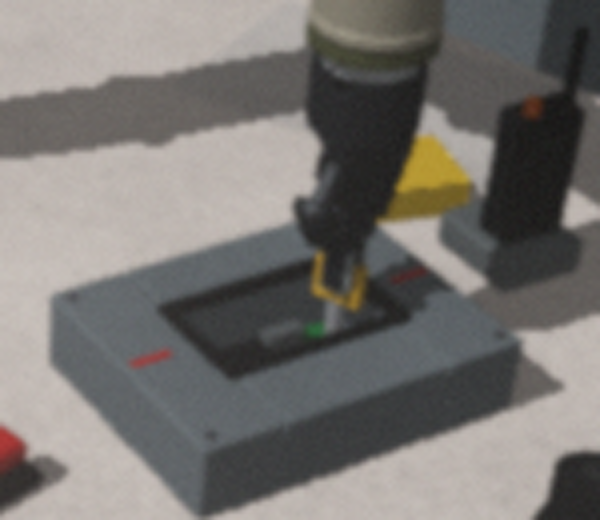

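The fingers hold the wing at about (340,280) in the crop, and the radio and notes are clear. Now I'll turn it by about 65°.

drive_tool(motion="0 -2 2 0 0 -6 0; 0 0 0 0 0 -9 0; 0 0 0 0 0 -9 0; 0 0 0 0 0 -9 0; 0 0 0 0 0 -9 0; 0 0 0 0 0 -9 0; 0 0 0 0 0 -9 0; 0 0 0 0 0 -5 0; 0 0 0 0 0 0 0; 0 0 0 0 0 0 0; 0 0 0 0 0 0 0", grip_force=60)

```text
time: 7.5
tcp_pos: [0.535, 0.309, 0.1445]
eef_rot: [[0.257, 0.966, 0.002], [0.966, -0.257, 0.004], [0.004, 0.001, -1.0]]
force: [-8.9, 0.2, 16.8]
opening: 0.0085
gripper_force: 65.6
```

```bash
python3 -c "
from h import *
delta([.534,.3055,.140],-14.6); print(observe()['wrist_torque'].round(2))
"
```

```text
t 7.5 tcp [0.535  0.309  0.1445] ytool -14.9 tilt [ 0.004  0.001 -1.   ] tool mm [-3.7 -0.1  4.5] az -0.3 F [-8.9  0.2 16.8] open 0.0085 gf 65.6
[-0.12  1.88  0.02]
```

drive_tool(motion="0 0 -2 0 0 0 0.4; 0 0 0 0 0 0 0.4; 0 0 0 0 0 0 0.4; 0 0 -20 0 0 0 0.4; 0 0 -40 0 0 0 0.5; 0 0 -50 0 0 0 0.6; 0 -60 0 0 0 0 0.8; 0 -60 0 0 0 0 0.8; 0 0 0 0 0 0 0.8")

```text
time: 8.62
tcp_pos: [0.4144, 0.3409, 0.2527]
eef_rot: [[0.251, 0.968, -0.003], [0.968, -0.251, 0.001], [0.0, -0.003, -1.0]]
force: [0.5, -1.1, 0.5]
opening: 0.0683
gripper_force: 0.0
```

```bash
python3 - <<'E'
from h import *
delta([.507,-.257-.015,.2],-6)
p=read_camera("top");f=p["frame"];hsv=cv2.cvtColor(f,cv2.COLOR_BGR2HSV)
H,S,V=[hsv[...,i].astype(int) for i in range(3)]
m=(abs(H-25)<8)&(S>120)&(V>80);k=np.zeros_like(m);k[215:300,185:285]=m[215:300,185:285]
vu=np.argwhere(k);P=np.array([ray(p,u,v,.092)[:2] for v,u in vu]);print(len(vu),P.mean(0),cv2.minAreaRect((P*1000).astype(np.float32)))
c,s=np.linalg.eigh(np.cov(P.T));print(np.degrees(np.arctan2(s[1,1],s[0,1])))
q=read_camera('scene')
for pp in(p,q):
    for l in("panel","panel_handle","panel_slot","wing_grip","seat"): print(l,[w(pp,r["xyz"]).round(3).tolist() for r in place_of(l,pp) if r["confidence"]>.4])
a=cv2.resize(f[215:300,175:285],None,fx=3.5,fy=3.5,interpolation=cv2.INTER_CUBIC);b=cv2.resize(q['frame'][165:250,315:445],None,fx=3,fy=3.5,interpolation=cv2.INTER_CUBIC)
h=min(a.shape[0],b.shape[0]);cv2.imwrite('pics/w1.png',np.hstack([a[:h],b[:h]]))
E
```

```text
t 8.62 tcp [0.4144 0.3409 0.2527] ytool -14.6 tilt [ 0.    -0.003 -1.   ] tool mm [-569.9  243.8   51.9] az -8.6 F [ 0.5 -1.1  0.5] open 0.0683 gf 0.0
44 [0.53217904 0.30268491] ((532.5477294921875, 303.16619873046875), (40.117225646972656, 10.711386680603027), 74.51779174804688)
73.56949641957604
panel [[0.505, -0.258, 0.003], [0.282, -0.204, -0.002]]
panel_handle [[0.294, -0.216, 0.039], [0.505, -0.275, 0.036]]
panel_slot [[0.515, -0.215, 0.006], [0.258, -0.152, 0.004], [0.524, 0.263, 0.061]]
wing_grip [[0.536, 0.306, 0.081]]
seat [[0.524, 0.261, 0.065]]
panel [[0.51, -0.256, -0.0], [0.286, -0.201, 0.003]]
panel_handle [[0.294, -0.219, 0.042], [0.509, -0.273, 0.032], [0.513, -0.508, -0.002]]
panel_slot [[0.511, -0.217, 0.005], [0.262, -0.144, 0.003]]
wing_grip [[0.532, 0.306, 0.085]]
seat [[0.525, 0.265, 0.06]]
```

View pics/w1.png

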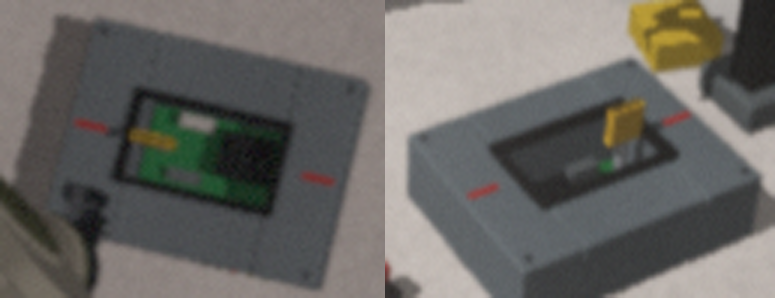

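The picture shows the wing bar at (130–178, 140), in line with the red marks at (90,126) and (318,180). Next is the cover handle.

drive_tool(motion="-47.5 20.3 0 0 0 0 0.8; -47.5 20.3 0 0 0 0 0.8; -47.5 20.3 0 0 0 0 0.8; -47.5 20.3 0 0 0 0 0.8; -47.5 20.3 0 0 0 0 0.8; -47.5 20.3 0 0 0 0 0.8; -47.5 20.3 0 0 0 0 0.8; -47.5 20.3 0 0 0 0 0.8; -47.5 20.3 0 0 0 0 0.8; -47.5 20.3 0 0 0 0 0.8; -47.5 20.3 0 0 0 0 0.8; -47.5 20.3 0 0 0 0 0.8")

```text
time: 10.72
tcp_pos: [0.5075, -0.2766, 0.2529]
eef_rot: [[0.257, 0.966, 0.0], [0.966, -0.257, -0.0], [0.0, 0.0, -1.0]]
force: [0.1, 0.3, 1.5]
opening: 0.0686
gripper_force: 0.0
```

drive_tool(motion="0 0 20 0 0 -4.5 0.7; 0 0 30 0 0 -4.5 0.7; 0 0 0 0 0 0 0.7")

```text
time: 11.1
tcp_pos: [0.5061, -0.2745, 0.2009]
eef_rot: [[0.104, 0.995, -0.004], [0.995, -0.104, 0.002], [0.001, -0.004, -1.0]]
force: [-0.9, -0.3, -0.4]
opening: 0.0598
gripper_force: 0.0
```

```bash
python3 -c "
from h import *
delta([.5065,-.274,.085],-5.5)"
```

```text
t 11.1 tcp [ 0.5061 -0.2745  0.2009] ytool -6.0 tilt [ 0.001 -0.004 -1.   ] tool mm [  0.4   0.8 115.9] az -0.5 F [-0.9 -0.3 -0.4] open 0.0598 gf 0.0
```

drive_tool(motion="0 0 40 0 0 0 0.6; 0 0 40 0 0 0 0.6; 0 0 25 0 0 0 0.6; 0 0 11 0 0 0 0.6; 0 0 0 0 0 0 0.6; 0 0 0 0 0 0 0; 0 0 0 0 0 0 0; 0 0 0 0 0 0 0; 0 0 0 0 0 0 0; 0 0 0 0 0 0 0; 0 0 0 0 0 0 0", grip_force=70)

```text
time: 12.48
tcp_pos: [0.5078, -0.2755, 0.0882]
eef_rot: [[0.104, 0.995, 0.002], [0.995, -0.104, -0.0], [-0.0, 0.002, -1.0]]
force: [-0.5, 0.4, 5.4]
opening: 0.0106
gripper_force: 69.8
```

drive_tool(motion="0 0 -20 0 0 0 0; 0 0 -40 0 0 0 0; 0 0 -40 0 0 0 0; 0 0 -40 0 0 0 0; 0 0 -20 0 0 0 0; 0 0 0 0 0 0 0; 0 0 0 0 0 0 0")

```text
time: 13.35
tcp_pos: [0.5066, -0.2748, 0.2461]
eef_rot: [[0.104, 0.995, -0.001], [0.995, -0.104, 0.001], [0.001, -0.001, -1.0]]
force: [-0.6, 0.1, -2.8]
opening: 0.0108
gripper_force: 68.7
```

```bash
python3 - <<'E'
from h import *
delta([.5203,.2495,.25],-14.6)
o=observe();t=o["tcp_pos"];R=o["eef_rot"]
p=read_camera("top");q=read_camera('scene')
for pp in(p,q):
    for l in("panel","panel_handle","panel_slot"): 
        for r in place_of(l,pp):
            if r["confidence"]>.4: x=w(pp,r["xyz"]);print(l,x.round(3),"tool",(R.T@(x-t)*1000).round(1))
a=p['frame'][215:300,340:470];b=q['frame'][190:330,130:300]
cv2.imwrite('pics/l1.png',np.hstack([cv2.resize(a,(400,300)),cv2.resize(b,(400,300))]))
E
```

```text
t 13.35 tcp [ 0.5066 -0.2748  0.2461] ytool -6.0 tilt [ 0.001 -0.001 -1.   ] tool mm [522.9 -40.9  -3.5] az 8.6 F [-0.6  0.1 -2.8] open 0.0108 gf 68.7
panel_handle [ 0.507 -0.274  0.191] tool [ 1. -0. 55.]
panel_slot [ 0.261 -0.149  0.002] tool [  99.  -257.3  244.1]
panel_slot [ 0.516 -0.217  0.16 ] tool [58.7  2.9 85.9]
panel [ 0.287 -0.2    0.003] tool [  51.4 -225.8  243.5]
panel [ 0.511 -0.259  0.161] tool [16.6  3.  85.1]
panel_handle [ 0.506 -0.269  0.186] tool [ 5.4 -1.6 60.4]
panel_handle [ 0.293 -0.218  0.042] tool [  34.5 -218.4  204.4]
panel_slot [ 0.265 -0.146  0.004] tool [ 102.6 -253.6  242.4]
panel_slot [ 0.515 -0.219  0.163] tool [56.6  2.4 83.5]
```

View pics/l1.png

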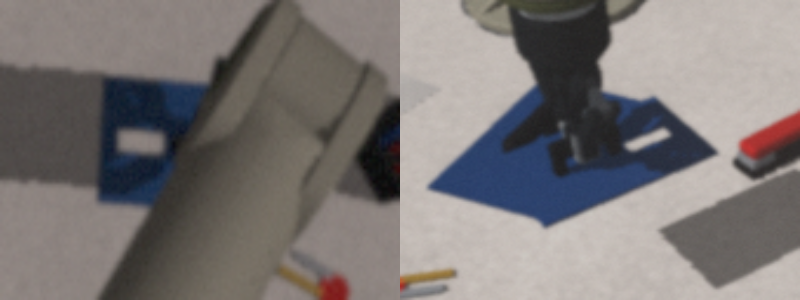

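The cover is held level with its slot free at (140,140) in the left crop. The stapler and keys are clear. I'll carry it over the bay.

drive_tool(motion="30 -3.7 0 0 0 0 0; 48 -3.7 0 0 0 0 0; 48 -3.7 0 0 0 0 0; 48 -3.7 0 0 0 0 0; 48 -3.7 0 0 0 0 0; 48 -3.7 0 0 0 0 0; 48 -3.7 0 0 0 0 0; 48 -3.7 0 0 0 0 0; 48 -3.7 0 0 0 0 0; 48 -3.7 0 0 0 0 0; 40 -3.7 0 0 0 0 0; 20 0 0 0 0 0 0")

```text
time: 15.25
tcp_pos: [0.5202, 0.2511, 0.2464]
eef_rot: [[0.1, 0.995, -0.001], [0.995, -0.1, 0.0], [0.0, -0.001, -1.0]]
force: [-0.8, -1.0, -3.6]
opening: 0.0104
gripper_force: 68.6
```

drive_tool(motion="0 0 10 0 0 4.5 0; 0 0 15 0 0 4 0; 0 0 10 0 0 0 0; 0 0 0 0 0 0 0; 0 0 0 0 0 0 0")

```text
time: 15.88
tcp_pos: [0.5212, 0.248, 0.2124]
eef_rot: [[0.249, 0.968, 0.001], [0.968, -0.249, 0.0], [0.0, 0.0, -1.0]]
force: [0.5, 0.6, -3.4]
opening: 0.0108
gripper_force: 68.6
```

```bash
python3 - <<'E'
from h import *
delta([.5199,.2493,.19],-14.6)
o=observe();t=o["tcp_pos"];R=o["eef_rot"]
p=read_camera("top");q=read_camera('scene')
for pp in(p,q):
    for l in("panel","panel_handle","panel_slot","wing_grip"): 
        for r in place_of(l,pp):
            x=w(pp,r["xyz"])
            if r["confidence"]>.4 and x[1]>0: print(l,x.round(3),"tool",(R.T@(x-t)*1000).round(1))
a=p['frame'][210:300,180:300];b=q['frame'][120:270,300:500]
cv2.imwrite('pics/o1.png',np.hstack([cv2.resize(a,(400,300)),cv2.resize(b,(400,300))]))
E
```

```text
t 15.88 tcp [0.5212 0.248  0.2124] ytool -14.4 tilt [ 0.  0. -1.] tool mm [ 0.9 -1.6 22.4] az 0.2 F [ 0.5  0.6 -3.4] open 0.0108 gf 68.6
panel [0.523 0.265 0.125] tool [16.7 -2.1 87.5]
panel_handle [0.523 0.251 0.159] tool [ 3.1  1.3 53.6]
panel_slot [ 0.776  0.023 -0.005] tool [-154.4  302.5  217.6]
wing_grip [ 0.423  0.537 -0.003] tool [ 254.8 -167.6  215.3]
panel [0.525 0.262 0.125] tool [14.6  0.4 87.1]
panel_handle [0.521 0.25  0.156] tool [ 1.9 -0.7 56.9]
panel_slot [0.538 0.304 0.129] tool [58.5  2.1 83.9]
wing_grip [0.534 0.308 0.086] tool [ 61.5  -2.6 126.3]
```

View pics/o1.png

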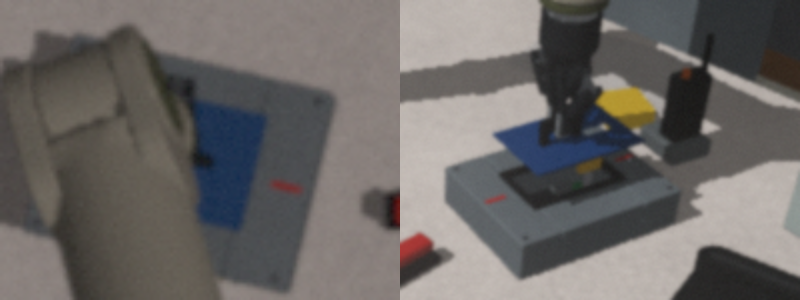

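The cover sits over the bay at about (570,140) in the right crop, with the wing directly under its slot. I'll lower it gently.

drive_tool(motion="1 -1.6 10 0 0 0 0; 0 0 10 0 0 0 0; 0 0 6 0 0 0 0; 0 0 6 0 0 0 0; 0 0 5 0 0 0 0; 0 0 5 0 0 0 0; 0 0 0 0 0 0 0; 0 0 0 0 0 0 0")

```text
time: 17.38
tcp_pos: [0.5197, 0.2497, 0.1701]
eef_rot: [[0.25, 0.968, 0.0], [0.968, -0.25, 0.0], [0.0, 0.0, -1.0]]
force: [0.8, -0.2, -3.8]
opening: 0.0108
gripper_force: 68.7
```

```bash
python3 -c "
from h import *
delta([.5199,.2493,.148],-14.6)"
```

```text
t 17.38 tcp [0.5197 0.2497 0.1701] ytool -14.5 tilt [ 0.  0. -1.] tool mm [-0.3  0.3 22.1] az 0.1 F [ 0.8 -0.2 -3.8] open 0.0108 gf 68.7
```

drive_tool(motion="0 0 5 0 0 0 0; 0 0 5 0 0 0 0; 0 0 4 0 0 0 0; 0 0 3 0 0 0 0; 0 0 0 0 0 0 0; 0 0 0 0 0 0 0")

```text
time: 18.12
tcp_pos: [0.5196, 0.2497, 0.1531]
eef_rot: [[0.25, 0.968, 0.0], [0.968, -0.25, 0.0], [0.0, 0.0, -1.0]]
force: [-1.3, -0.5, -1.7]
opening: 0.0105
gripper_force: 68.9
```

drive_tool(motion="0 0 2 0 0 0 0; 0 0 2 0 0 0 0; 0 0 0 0 0 0 0; 0 0 0 0 0 0 0")

```text
time: 18.62
tcp_pos: [0.5198, 0.2497, 0.1495]
eef_rot: [[0.25, 0.968, 0.0], [0.968, -0.25, 0.0], [0.001, 0.0, -1.0]]
force: [-1.7, -1.8, 5.1]
opening: 0.0108
gripper_force: 70.0
```

drive_tool(motion="0 0 1.5 0 0 0 0; 0 0 1 0 0 0 0; 0 0 0 0 0 0 0; 0 0 0 0 0 0 0; 0 0 0 0 0 0 0")

```text
time: 19.25
tcp_pos: [0.5198, 0.2496, 0.1481]
eef_rot: [[0.25, 0.968, 0.0], [0.968, -0.25, 0.001], [0.001, 0.0, -1.0]]
force: [-7.8, -3.7, 17.0]
opening: 0.0103
gripper_force: 71.5
```

```bash
python3 - <<'E'
from h import *
delta([.5199,.2493,.148],-14.6);print(observe()["wrist_torque"].round(2))
q=read_camera('scene')
for l in("panel","panel_handle","panel_slot","wing_grip"): print(l,[w(q,r["xyz"]).round(3).tolist() for r in place_of(l,q) if r["confidence"]>.4])
cv2.imwrite('pics/e1.png',cv2.resize(q['frame'][140:260,305:465],None,fx=4.5,fy=4.5,interpolation=cv2.INTER_CUBIC))
E
```

```text
t 19.25 tcp [0.5198 0.2496 0.1481] ytool -14.5 tilt [ 0.001  0.    -1.   ] tool mm [-0.3  0.2  0.1] az 0.1 F [-7.8 -3.7 17. ] open 0.0103 gf 71.5
[-0.77  1.72  0.04]
panel [[0.285, -0.199, 0.002], [0.522, 0.266, 0.063]]
panel_handle [[0.519, 0.255, 0.091], [0.292, -0.22, 0.042]]
panel_slot [[0.26, -0.145, 0.007], [0.536, 0.304, 0.065]]
wing_grip [[0.533, 0.309, 0.085]]
```

View pics/e1.png

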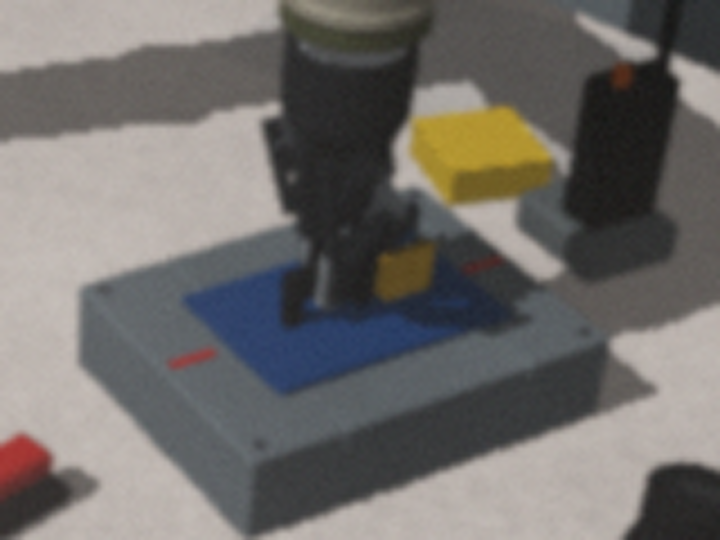

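The cover lies flat on the frame, with the wing standing through the slot at (405,270). The force rose steeply to 17 N at the expected height, so it is home and still gripped.

```bash
python3 -c "
from rig import *
print(hand_in())"
```

```text
the job is handed in; nothing more can be done
None
```

I turned the wing in line with the red marks and pressed the 110×170 mm cover home over it. I handed the job in with the gripper still holding the cover down (17 N at the wrist); the hand-in call returned no verdict.

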